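Load and start the pump game's power box

ROBOT

A 6-joint arm with a two-finger parallel gripper is mounted at the origin on the work surface. World frame = base frame: x ahead of the robot, y to its left, z up, the work surface at z = 0. Lengths are in m, angles in rad, forces in N, time in s.
With the tool pointing down it reaches from about 0.3 to 0.875 m from the base axis. Payload 4.2 kg.
Tool frame: the origin (TCP) lies midway between the tips of the shut fingers; the grasp point (between the pads) lies env.grasp_offset behind it (env.grasp_offset is the distance from the TCP to the grasp point, in m); z points along the fingers, y is the line along which they close (so a half turn about z gives the same grasp; the last joint's range is limited). The gripper opens to 85 mm and grips with 20 to 120 N. Pads are 22 mm wide; open, the fingers measure 114 mm over their backs; the gripper's body (76 mm by 85 mm) begins 54 mm behind the grasp point. The pads swing forward as they close: fully open they stand 13 mm farther back than shut.
Start: joints at [1.185, 0.32, 1.565, -0, 1.257, -0.02], TCP at [0.206, 0.537, 0.231] pointing down, gripper open.
Joint ranges: [-3.11, 3.11], [-0.84, 2.01], [0.21, 2.61], [-1.34, 4.49], [0.05, 2.63], [-2.56, 2.56]. Speed limits (rad/s): [2.57, 2.57, 3.14, 3.14, 3.14, 3.14].

INTERFACE

Orientations are given as a rotation vector (axis times angle).
In Python, from station import env, viewer gives the robot as it stands.
- The arm moves only by the shell command python3 -m pendant 'ROWS' [OPENING]. ROWS is JSON, a list that holds one entry, the list of rows, each a list of 6 numbers: the shift along the tool's x, y, z in cm, then the turn, a rotation vector about the tool's x, y, z in degrees. A call has 1 to 12 rows; each row is the pose to reach, as a shift and turn from the pose commanded when the call began, along the tool's axes at that moment; what a row does not reach only later rows make up. A row lasts 1/8 s, in which the tool goes at most 62.5 mm and 10.7 degrees, less where a joint would pass 70% of its speed; a pose out of reach is approached as far as the arm can. A call with a gripper value outside its range is refused whole. OPENING is the opening, from -1 (shut) to 1 (fully open), set as the call begins (- or left out, the last holds). The fingers move at their own pace and stop on an object; the grip force is fixed at half the most. Time passes only in rows, so rows that repeat a pose let the fingers close. It gives the time, the measured TCP pose, the force, the opening and the grip force at its end, in the units of the state.
- env.get_state(): the state, without advancing time (a new reading comes with each control period).
- viewer.read_camera(name): name is "side" or "top" or "wrist"; returns the picture (480x640x3 uint8, red, green, blue); there is no depth.
- viewer.camera_info(name): a dict with "fov_y" (degrees; the focal length in pixels is half the picture's height over the tangent of half this angle, whatever the lens; pixels are square), "cx", "cy" (the principal point, pixels), "k1" (the pictures are not rectified: a ray, as slopes to the right and down, at radius r is drawn at 1 + k1 r^2 times it, then the intrinsics apply), "R" (3x3) and "t" (3): a world point X has camera coordinates R X + t. Camera axes: x right, y down, z forward; pixel columns grow to the right and rows downward; lengths in m; the calibration is good to about 2 mm. A picture is of the moment at which its call begins: read the wrist's pose just before it. camera_info takes no time and is no camera call; for the wrist camera it gives the pose at the moment of the call.
- env.job_done(): hands the job in; it is judged then, once.
The state is a dict: "time_s": time; "qpos": joint angles; "dq": joint speeds; "effort": joint torques, N m; "eef_pos": TCP position; "tool_rot": TCP orientation; "wrist_force": force on the tool from outside, world axes, zero at the start; "wrist_torque": the same for the moment, N m; "gripper_width": finger opening in m; "finger_force": force on a finger pad.
Only numpy, scipy, OpenCV 4.12 (cv2) and the standard library are available. Lean on these libraries where they do the work, as an engineer would, in place of code of your own. Each camera call takes 0.05 s, during which the arm holds its last target. There are 200 camera calls.

TASK

Get the pump game running: slide open the hatch of the white power box, put every power pack on the table into the bay, flat on its floor and the right way up, then slide the hatch fully shut over them and turn the cap on it clockwise until it is home and its ratchet clicks over at least once. Last of all turn the selector on the six-sided console from off to the position marked by the raised stud, and leave the other things on the table where they are.

Things in the scene. Friction and masses are not known exactly. Their poses are not given: they have to be found in the camera images.
- pack1_mid (a point): power pack (up to two of the four are absent): grey block 64 x 32 x 22 mm (x, y, z), on its middle a black grab rib 44 mm long (x), 10 mm thick (y), 20 mm tall; 42 mm tall in all, about 0.14 kg. The point is the pack's centre half-way up, 21 mm above its underside; z is up, x along pack and rib. All packs are alike.
- pack2_mid (a point): power pack, same as pack1_mid.
- pack3_mid (a point): power pack, same as pack1_mid.
- pack4_mid (a point): power pack, same as pack1_mid.
- bay (a point): centre of the inner floor of the open-topped pack bay in the fixed white power box, 6 mm above the table. Bay 150 mm (x) by 110 mm (y) inside, walls 50 mm high. Four packs fit two by two, long sides along x, centres at x = +-37, y = +-24 mm (brass strips mark these; other flat layouts do too). Outside the box reaches 85 mm either way in x, 61 mm to -y, 187 mm to +y.
- hatch (a joint): grey hatch plate sliding along the top of the power box: 0 = fully open (over the box's +y half), 0.122 m = fully shut over the bay; it starts shut or nearly so. It shuts towards the bay's -y, takes about 5 N and stays where it is left. Plate 164 x 122 x 6 mm, its top 57 mm above the bay floor, its underside 9 mm above packs that lie flat.
- cap_grip (a point): grip point of the black click-stop cap on the hatch; it rides with the hatch and serves as its handle. Ribbed disc 60 mm across with a straight wing on top, 60 mm long, 14 mm thick, 26 mm tall. The point is on the cap's axis, 12 mm below the wing's top and 94 mm above the table, over the plate's centre line, 12 mm to +y of its middle. x runs along the wing, z up; turns with the cap.
- cap_screw (a joint): angle of the cap's steel screw collar, rad: up to 0.6 at the start, 3.2 = screwed fully home (hard stop). Grows when the cap is turned clockwise seen from above; turns easily (0.05 N m) together with the cap.
- cap_click (a joint): angle by which the cap has slipped past its collar, rad: 0 at the start. Once the collar is home, turning on clockwise against about 0.25 N m makes the ratchet click over, 0.39 rad a click; it stays at the value reached.
- selector_grip (a point): grip point of the black selector knob on the fixed six-sided white pump console (176 mm across corners, 60 mm tall). Knob: 52 mm disc with a straight bar 54 mm long, 13 mm thick, 24 mm tall. The point is on the axis, 12 mm below the bar's top, 86 mm above the table; x runs along the bar to its pointer nose (white line on that half), z up; turns with the knob.
- selector_aim (a point): the point 54 mm out from the selector's axis, 64 mm above the table, at which its pointer nose points; it turns with the knob.
- selector (a joint): selector angle, rad: 0 = off (black dash on the console), where it starts; grows clockwise seen from above; spring detents at 0, 0.6, 1.2, 1.8 and 2.4 (about 0.08 N m to pass); it snaps to the nearest.
- stud: steel stud, 12 mm across and 13 mm tall, that marks the run position: it stands on the console top 54 mm from the selector's axis, at one of the four detents other than off; the other three have flat steel discs of the same diameter. Origin: centre of its foot, 60 mm above the table.
- handset_a: black handset, 120 x 70 x 34 mm; a bystander to leave alone. Origin: centre of its underside.
- handset_b: black handset, 120 x 70 x 34 mm; a bystander to leave alone. Origin: centre of its underside.
- pen: marker pen, 125 x 14 mm; a bystander to leave alone. Origin: centre of its underside.
- tape: roll of tape lying flat, 64 mm across, 19 mm tall; a bystander to leave alone. Origin: centre of its underside.
- mug: white mug, 76 mm across, 85 mm tall; a bystander to leave alone. Origin: centre of its underside.
Not all that is in view belongs to the job. What is shaped like the part that bears pack2_mid but green is not meant.

How it is judged:
By the outcome, as a careful person would: the job done as asked, in the order asked, and still so for the second after the job is handed in, with the robot touching nothing.
Of pack1, pack2, pack3, pack4 only 2 to 4 are there at a start; the rules pass over those that are not, and their reading is None.
At some moment in a run one of pack1, pack2, pack3, pack4 may be knocked a few centimetres aside while the robot is not near it.
Once in a run the grip may slacken for a moment while it holds something.
It also fails if it takes over 210 s, if anything falls off the work surface, if the arm or the gripper's body presses on something with over 40 N, if the wrist force passes 120 N, or if a joint passes its speed limit or range.

## Working session

There is one attempt and no reset: what is moved stays moved. The work goes in short steps, Python scripts to look and compute and a shell command to move; the robot and the scene stay as the last step left them, time stands still between calls to the robot, and variables do not carry over. Pictures are saved under pics/ and viewed, at most 14 in all, crops included, and the job is handed in when it is done.

```bash
ls; mkdir -p pics
cat > h.py <<'E'
from station import env, viewer
import numpy as np, cv2
from scipy.spatial.transform import Rotation as Ro
def snap(n,f,crop=None,s=1):
    im=viewer.read_camera(n)[:,:,::-1].copy(); cv2.imwrite('pics/full_'+f+'.png',im)
    if crop: x0,y0,x1,y1=crop; im=cv2.resize(im[y0:y1,x0:x1],None,fx=s,fy=s,interpolation=2)
    cv2.imwrite('pics/'+f+'.png',im)
def K(i): f=240/np.tan(np.radians(i['fov_y'])/2); return np.array([[f,0,i['cx']],[0,f,i['cy']],[0,0,1.]])
def px2w(i,uv,z):
    p=cv2.undistortPoints(np.array([[uv]],float),K(i),np.array([i['k1'],0,0,0,0.]))[0,0] if 0 else None
    m=K(i); d=np.array([(uv[0]-m[0,2])/m[0,0],(uv[1]-m[1,2])/m[1,1]]); r=d.copy()
    for _ in range(30): r=d/(1+i['k1']*(r@r))
    R=np.array(i['R']);t=np.array(i['t']); c=-R.T@t; w=R.T@np.array([r[0],r[1],1]); return c+w*(z-c[2])/w[2]
def w2px(i,X):
    c=np.array(i['R'])@np.array(X)+np.array(i['t']); s=c[:2]/c[2]; s=s*(1+i['k1']*(s@s)); m=K(i); return m[:2,:2]@s+m[:2,2]
E
python3 - <<'E'
from h import *
snap('top','top0');snap('side','side0');snap('wrist','w0')
print(viewer.camera_info('top'));print(viewer.camera_info('side'));print(env.get_state(),env.grasp_offset)
E
```

```text
pics
{'fov_y': 53.037038358294865, 'cx': 315.25219385360225, 'cy': 237.43654523490986, 'k1': -0.1267482622243871, 'R': array([[-0.02577208, -0.99902581, -0.03582225],
       [-0.9860784 ,  0.03129391, -0.16330979],
       [ 0.16427172,  0.03111471, -0.98592428]]), 't': array([0.00851698, 0.54716566, 0.9841717 ])}
{'fov_y': 51.054275233496035, 'cx': 325.72783746442775, 'cy': 239.46968958879904, 'k1': 0.03231179681545575, 'R': array([[ 0.90757061, -0.4198333 , -0.00745587],
       [-0.29602558, -0.62713564, -0.72046495],
       [ 0.29779934,  0.65607994, -0.69345127]]), 't': array([-0.51542943,  0.22897859,  1.0236014 ])}
{'time_s': 0.15, 'qpos': array([ 1.18499594e+00,  3.20110464e-01,  1.56534212e+00,  6.69166256e-05,
        1.25739169e+00, -2.00019146e-02]), 'dq': array([ 0.00102511, -0.00389729, -0.00274145, -0.00032373,  0.00026172,
        0.00233043]), 'effort': array([ 4.51399073e-04, -4.15843248e+01, -2.34343958e+01,  2.55460225e-05,
        5.94755402e-03, -2.18545028e-05]), 'eef_pos': array([0.2055307 , 0.53665563, 0.23071728]), 'tool_rot': array([-5.71371283e-01, -3.08887671e+00,  1.90537238e-03]), 'wrist_force': array([ 0.24725091, -0.66563989,  0.79200069]), 'wrist_torque': array([ 0.03065524, -0.00919659, -0.01080329]), 'finger_force': 0.0, 'gripper_width': 0.08537811890167739} 0.0187
```

View pics/top0.png

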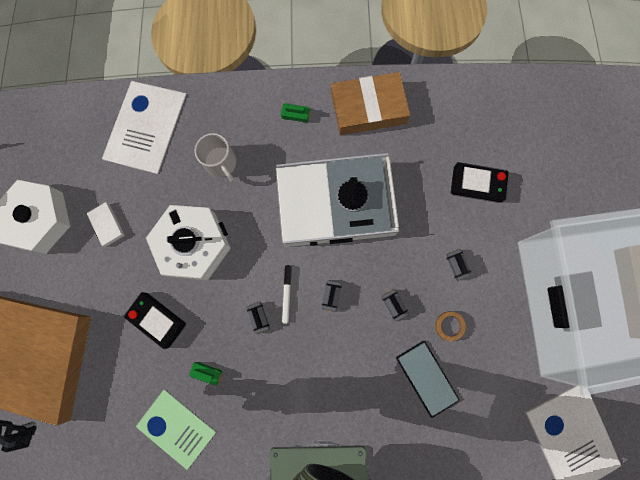

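View pics/side0.png

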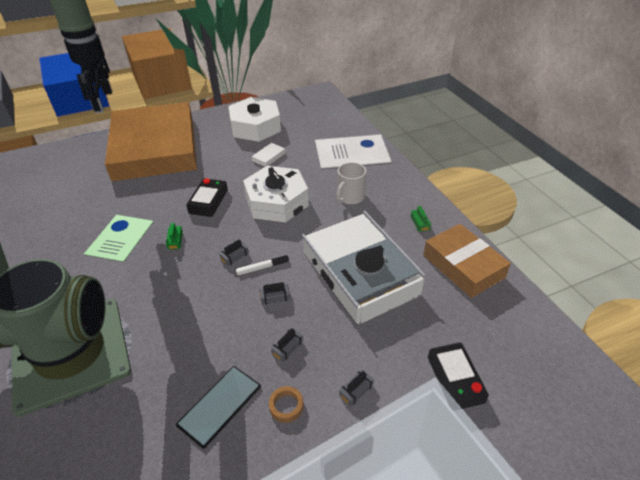

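The top view shows +x up and +y to the left. There are four black packs near (258,317), (332,295), (396,304) and (459,264). The box is at (337,199) with its hatch shut on the right, and the console is at (187,241). I'll enlarge these areas.

Run:
```python
import cv2
im=cv2.imread('pics/full_top0.png')
cv2.imwrite('pics/c1.png',cv2.resize(im[140:265,265:425],None,fx=4.5,fy=4.5,interpolation=2))
cv2.imwrite('pics/c2.png',cv2.resize(im[195:345,240:480],None,fx=3.3,fy=3.3,interpolation=2)[:, :800])
cv2.imwrite('pics/c3.png',cv2.resize(im[195:290,135:240],None,fx=6,fy=6,interpolation=2))
```

```text
(no output)
```

View pics/c1.png

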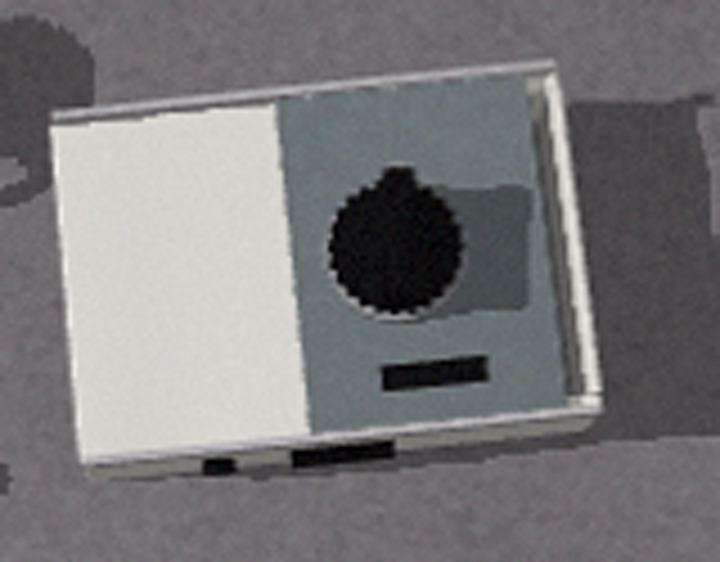

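View pics/c2.png

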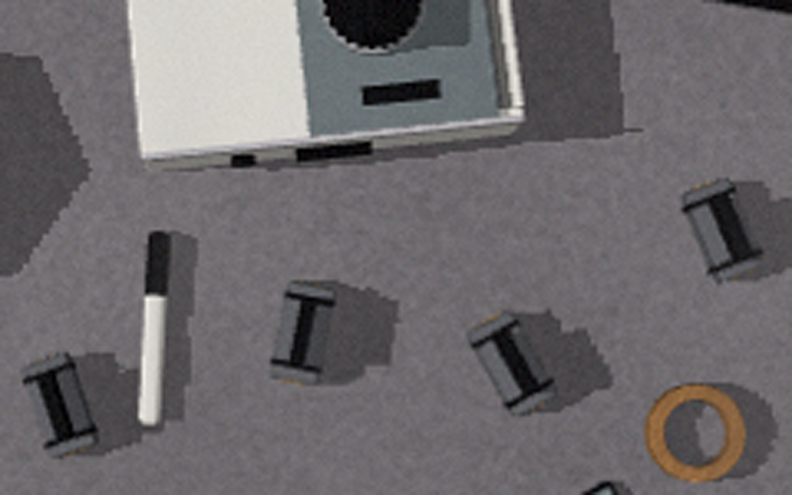

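View pics/c3.png

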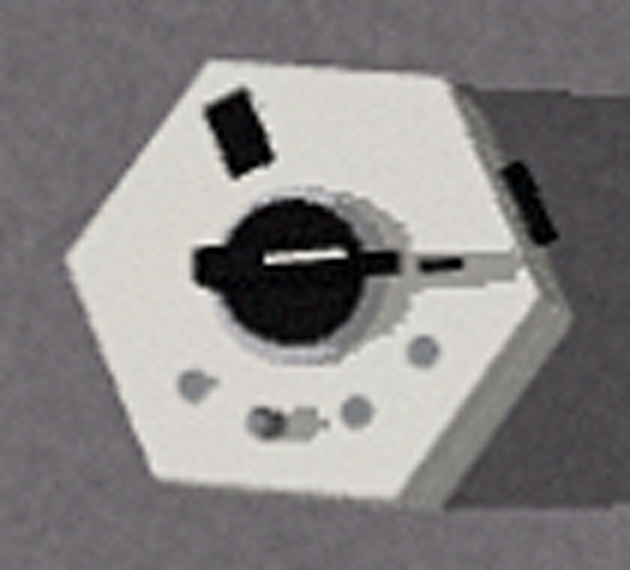

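The packs are clear in the crops. The raised stud sits at about (268,423) in the console crop, which is the third detent clockwise from the dash: 1.8 rad. The cap's wing runs roughly along the box's x axis.

Run:
```python
from h import *
i=viewer.camera_info('top')
f=lambda o,s,p,z: px2w(i,(o[0]+(p[0]+.5)/s-.5,o[1]+(p[1]+.5)/s-.5),z)
np.set_printoptions(precision=4,suppress=True)
B=[f((265,140),4.5,p,.062) for p in [(52,115),(555,62),(602,410),(85,462)]]
print(np.array(B)); 
for a in range(4): print(np.linalg.norm(B[a]-B[(a+1)%4]), np.degrees(np.arctan2(*(B[(a+1)%4]-B[a])[[1,0]])))
print('hatch right edge', f((265,140),4.5,(528,80),.063),f((265,140),4.5,(567,403),.063),'left',f((265,140),4.5,(278,103),.063),f((265,140),4.5,(309,432),.063))
print('cap',f((265,140),4.5,(396,247),.08))
for n,a,b in [('A',(45,362),(74,446)),('B',(313,296),(301,376)),('C',(495,323),(540,393)),('D',(710,190),(748,266))]:
    a=f((240,195),3.3,a,.042);b=f((240,195),3.3,b,.042); d=a-b; print(n,(a+b)/2,np.linalg.norm(d),np.degrees(np.arctan2(d[1],d[0])))
P=np.array([f((135,195),6,p,.06)[:2] for p in [(440,265),(423,352),(357,411),(268,426),(195,385)]])
from scipy.optimize import least_squares
r=least_squares(lambda c:np.linalg.norm(P-c,axis=1)-.054,P.mean(0)+[.04,0]); c=r.x; print('sel',c,r.fun,np.degrees(np.arctan2(*(P-c).T[::-1])))
print('knob disc',f((135,195),6,(295,270),.075))
w=viewer.camera_info('wrist');s=env.get_state();Rt=Ro.from_rotvec(s['tool_rot']).as_matrix()
print('tool R',Rt);print('cam in tool', Rt.T@(-np.array(w['R']).T@w['t']-s['eef_pos']), Rt.T@np.array(w['R']).T, w['fov_y'])
```

```text
[[ 0.7062  0.0731  0.062 ]
 [ 0.7242 -0.1703  0.062 ]
 [ 0.5531 -0.1831  0.062 ]
 [ 0.5362  0.0594  0.062 ]]
0.2440682467060644 -85.77255623444317
0.1715396837766908 -175.72742566180582
0.2431191230167498 94.00427821890844
0.1705961476695186 4.592214884697617
hatch right edge [ 0.7152 -0.1567  0.063 ] [ 0.5568 -0.1667  0.063 ] left [ 0.7077 -0.0361  0.063 ] [ 0.5469 -0.0458  0.063 ]
cap [ 0.6301 -0.089   0.08  ]
A [0.3814 0.1188 0.042 ] 0.05670078287800431 18.608571544311395
B [ 0.4207 -0.0406  0.042 ] 0.05149460066973524 -10.3008356849865
C [ 0.4026 -0.174   0.042 ] 0.05246735390658838 30.41816661335779
D [ 0.4812 -0.3152  0.042 ] 0.054451056588022115 23.101178765544734
sel [0.5466 0.2746] [-0.0014  0.0007  0.0001  0.0003 -0.0011] [ -87.1736 -121.4109 -154.8709  169.9468  136.0555]
knob disc [0.5464 0.2704 0.075 ]
tool R [[-0.9338  0.3577 -0.0005]
 [ 0.3577  0.9338 -0.0011]
 [ 0.0001 -0.0013 -1.    ]]
cam in tool [ 0.0675 -0.0002 -0.1426] [[-0.0002 -0.9637 -0.2671]
 [ 1.      0.     -0.0009]
 [ 0.0009 -0.2671  0.9637]] 58.224023297590236
```

```bash
cat >> h.py <<'E'
def to(x,y,z,ax=None,g=0):
    """rows to reach grasp point(g=1)/TCP at x,y,z, tool x heading ax deg"""
    s=env.get_state(); R=Ro.from_rotvec(s['tool_rot']).as_matrix()
    t=np.array([x,y,z-(env.grasp_offset if g else 0)])
    d=R.T@(t-s['eef_pos'])*100; a=np.degrees(np.arctan2(R[1,0],R[0,0]))
    if ax is None: ax=a
    a2=np.radians(ax); T=np.array([[np.cos(a2),np.sin(a2),0],[np.sin(a2),-np.cos(a2),0],[0,0,-1]])
    r=np.degrees(Ro.from_matrix(R.T@T).as_rotvec()); print('rows',d.round(2),r.round(1),'heading',a.round(1),'q6',np.degrees(s['qpos'][5]).round(0))
E
python3 -c "
from h import *
to(.63,-.10,.25,184.2)"
```

```text
rows [-62.41 -44.27  -1.88] [ -0.1  -0.  -25.2] heading 159.0 q6 -1.0
```

```bash
python3 -m pendant '[[[-62.4,-44.3,-1.9,0,0,-25.2],[-62.4,-44.3,-1.9,0,0,-25.2],[-62.4,-44.3,-1.9,0,0,-25.2],[-62.4,-44.3,-1.9,0,0,-25.2],[-62.4,-44.3,-1.9,0,0,-25.2],[-62.4,-44.3,-1.9,0,0,-25.2],[-62.4,-44.3,-1.9,0,0,-25.2],[-62.4,-44.3,-1.9,0,0,-25.2],[-62.4,-44.3,-1.9,0,0,-25.2],[-62.4,-44.3,-1.9,0,0,-25.2],[-62.4,-44.3,-1.9,0,0,-25.2],[-62.4,-44.3,-1.9,0,0,-25.2]]]' 1; python3 -m pendant '[[[0,0,0,0,0,0],[0,0,0,0,0,0],[0,0,0,0,0,0],[0,0,0,0,0,0]]]'
python3 - <<'E'
from h import *
i=viewer.camera_info('wrist'); snap('wrist','w1'); np.save('w1.npy',i,allow_pickle=True)
to(.63,-.10,.25,184.2)
E
```

```text
time_s: 1.65
eef_pos: [0.619, -0.0841, 0.2495]
tool_rot: [0.116, -3.139, -0.001]
wrist_force: [0.5, 0.6, -0.1]
gripper_width: 0.0854
finger_force: 0.0
time_s: 2.15
eef_pos: [0.6177, -0.081, 0.2502]
tool_rot: [-0.119, 3.139, 0.0]
wrist_force: [0.7, 0.3, 0.2]
gripper_width: 0.0855
finger_force: 0.0
rows [-1.07 -1.97  0.02] [0.  0.  0.1] heading -175.7 q6 -103.0
```

View pics/w1.png

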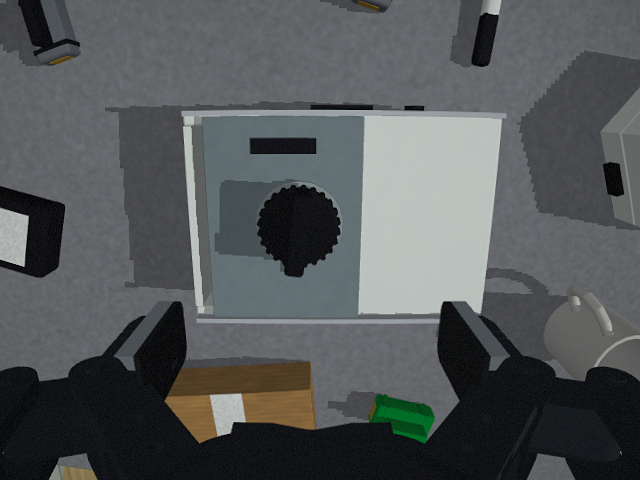

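The wrist view has the box centred, with the cap at (299,226) and its wing end at (293,270). I'll brighten a crop to read the wing's direction.

Run:
```python
import cv2,numpy as np
im=cv2.imread('pics/full_w1.png')[165:290,240:360].astype(float)
cv2.imwrite('pics/c4.png',cv2.resize(np.clip(im*5,0,255).astype('uint8'),None,fx=4.5,fy=4.5,interpolation=2))
```

```text
(no output)
```

View pics/c4.png

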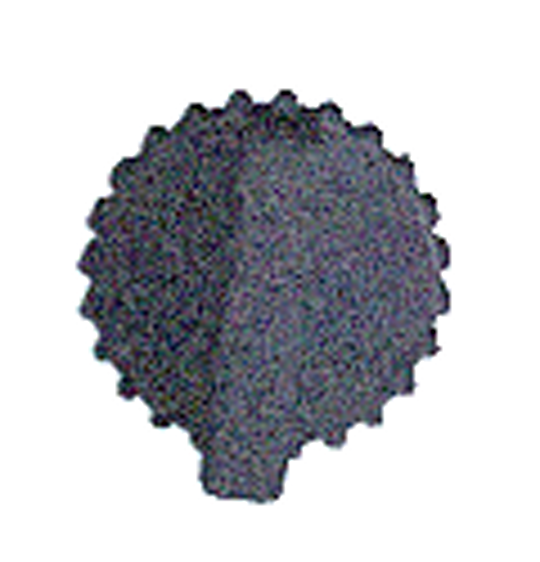

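Run:
```python
from h import *
i=np.load('w1.npy',allow_pickle=True).item()
g=lambda p,z:px2w(i,(240+p[0]/4.5,165+p[1]/4.5),z)
a=g((243,495),.106);b=g((285,128),.106);print(a,b,(a+b)/2,np.linalg.norm(a-b),np.degrees(np.arctan2(*(a-b)[[1,0]])))
e=g((240,150),.106);f=g((208,480),.106);print('edge',np.degrees(np.arctan2(*(f-e)[[1,0]])))
print('disc',g((265,255),.08))
B=[px2w(i,p,.062) for p in [(183,114),(505,116),(484,320),(199,321)]];print(np.array(B))
print('hatch',px2w(i,(204,116),.063),px2w(i,(214,317),.063),px2w(i,(364,116),.063),px2w(i,(358,314),.063))
to(.63,-.089,.094,None,1)
```

```text
[ 0.65968398 -0.09078453  0.106     ] [ 0.60087183 -0.08828922  0.106     ] [ 0.63027791 -0.08953688  0.106     ] 0.058865068264158354 -2.429514732578565
edge -1.7878216377879514
disc [ 0.6269742 -0.0902744  0.08     ]
[[ 0.55469324 -0.18320931  0.062     ]
 [ 0.53659646  0.06014791  0.062     ]
 [ 0.70610051  0.0742707   0.062     ]
 [ 0.72473466 -0.16977751  0.062     ]]
hatch [ 0.55521334 -0.1669272   0.063     ] [ 0.71931128 -0.15665776  0.063     ] [ 0.54667222 -0.04772972  0.063     ] [ 0.7069903  -0.03561203  0.063     ]
rows [-1.15 -0.87 17.49] [0. 0. 0.] heading -175.7 q6 -103.0
```

```bash
python3 -m pendant '[[[-1.2,-0.9,8,0,0,6.2],[-1.2,-0.9,8,0,0,6.2],[-1.2,-0.9,12,0,0,6.2],[-1.2,-0.9,14,0,0,6.2],[-1.2,-0.9,16,0,0,6.2],[-1.2,-0.9,16.5,0,0,6.2],[-1.2,-0.9,16.5,0,0,6.2],[-1.2,-0.9,16.5,0,0,6.2]]]' 1
python3 -c "
from h import *
to(.630,-.0895,.084,178)"
```

```text
time_s: 3.2
eef_pos: [0.6315, -0.0903, 0.086]
tool_rot: [0.053, 3.139, -0.0]
wrist_force: [0.4, 0.6, 0.4]
gripper_width: 0.0854
finger_force: 0.0
rows [0.16 0.08 0.2 ] [-0.   0.1  0.1] heading 178.1 q6 -97.0
```

Now close on the wing.

```bash
python3 -m pendant '[[[0,0,0.1,0,0,0],[0,0,0.1,0,0,0],[0,0,0.1,0,0,0],[0,0,0.1,0,0,0],[0,0,0.1,0,0,0],[0,0,0.1,0,0,0],[0,0,0.1,0,0,0]]]' -1
python3 -c "
from h import *
s=env.get_state()['eef_pos'];c,n=np.cos(np.radians(4.2)),np.sin(np.radians(4.2))
to(s[0]-n*.106,s[1]+c*.106,s[2])"
```

```text
time_s: 4.08
eef_pos: [0.6308, -0.0902, 0.084]
tool_rot: [0.054, 3.141, 0.0]
wrist_force: [-0.9, 0.4, 3.6]
gripper_width: 0.0128
finger_force: 59.7
rows [ 1.14 10.54  0.  ] [0. 0. 0.] heading 178.0 q6 -97.0
```

```bash
python3 -m pendant '[[[0.1,1,0,0,0,0],[0.22,2,0,0,0,0],[0.32,3,0,0,0,0],[0.43,4,0,0,0,0],[0.54,5,0,0,0,0],[0.65,6,0,0,0,0],[0.76,7,0,0,0,0],[0.86,8,0,0,0,0],[0.97,9,0,0,0,0],[1.03,9.5,0,0,0,0],[1.08,10,0,0,0,0],[1.1,10.2,0,0,0,0]]]'
python3 -m pendant '[[[0.02,0.2,0,0,0,0],[0.04,0.4,0,0,0,0],[0.04,0.4,0,0,0,0],[0.04,0.4,0,0,0,0]]]'
```

```text
time_s: 5.58
eef_pos: [0.6232, 0.0129, 0.0839]
tool_rot: [0.053, 3.141, 0.001]
wrist_force: [-1.2, -4.2, 5.3]
gripper_width: 0.0129
finger_force: 60.1
time_s: 6.08
eef_pos: [0.623, 0.0169, 0.084]
tool_rot: [0.054, 3.141, 0.001]
wrist_force: [-1.0, -3.1, 6.1]
gripper_width: 0.013
finger_force: 60.1
```

```bash
python3 -m pendant '[[[0.02,0.2,0,0,0,0],[0.04,0.4,0,0,0,0],[0.05,0.5,0,0,0,0],[0.05,0.5,0,0,0,0],[0.05,0.5,0,0,0,0]]]'
```

```text
time_s: 6.7
eef_pos: [0.6229, 0.0178, 0.0839]
tool_rot: [0.051, 3.141, -0.01]
wrist_force: [-1.8, -15.0, 6.6]
gripper_width: 0.0127
finger_force: 63.7
```

```bash
python3 -m pendant '[[[0,-0.2,0,0,0,0],[0,-0.2,0,0,0,0],[0,-0.2,0,0,0,0],[0,-0.2,0,0,0,0],[0,-0.2,-1,0,0,0],[0,-0.2,-6,0,0,0],[0,-0.2,-12,0,0,0],[0,-0.2,-18,0,0,0],[4,-4,-20,0,0,0],[8,-9,-20,0,0,0],[8,-11,-20,0,0,0],[8,-11,-20,0,0,0]]]' 1
python3 - <<'E'
from h import *
i=viewer.camera_info('wrist'); snap('wrist','w2'); np.save('w2.npy',i,allow_pickle=True)
snap('top','top2')
E
```

```text
time_s: 8.2
eef_pos: [0.5386, -0.0872, 0.2849]
tool_rot: [0.058, 3.139, 0.0]
wrist_force: [0.2, -0.3, 0.0]
gripper_width: 0.0853
finger_force: 0.0
```

View pics/w2.png

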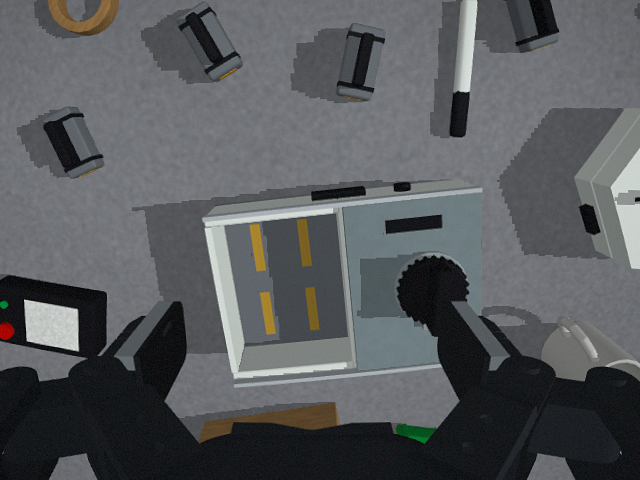

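The bay is open with four brass strips centred at (258,247), (305,242), (268,313) and (313,309). The packs are at (361,60), (209,42), (73,141) and (532,22).

Run:
```python
from h import *
np.set_printoptions(precision=4,suppress=True)
i=np.load('w2.npy',allow_pickle=True).item()
S=np.array([px2w(i,p,.006) for p in [(258,247),(305,242),(268,313),(313,309)]]);print(S,S.mean(0),[np.degrees(np.arctan2(*(S[k+2]-S[k])[[1,0]])) for k in (0,1)],np.linalg.norm(S[2]-S[0]),np.linalg.norm(S[1]-S[0]))
for n,a,b in [('B',(369,28),(357,94)),('C',(190,13),(231,70)),('D',(53,117),(92,171))]:
    a=px2w(i,a,.04);b=px2w(i,b,.04);print(n,(a+b)/2,np.linalg.norm(a-b),np.degrees(np.arctan2(*(b-a)[[1,0]])))
to(.4207,-.0406,.025,168.5)
a=cv2.imread('pics/full_top0.png').astype(int);b=cv2.imread('pics/full_top2.png').astype(int)
d=(abs(a-b).max(2)>40)[230:350,200:480];print([(x*40+200,d[:,x*40:x*40+40].sum()) for x in range(7)])
```

```text
[[ 0.5987 -0.145   0.006 ]
 [ 0.5951 -0.0966  0.006 ]
 [ 0.6731 -0.1396  0.006 ]
 [ 0.6701 -0.0912  0.006 ]] [ 0.6343 -0.1181  0.006 ] [np.float64(4.109878836041197), np.float64(4.16577711492254)] 0.07463358771289201 0.048491978533274936
B [ 0.4263 -0.0397  0.04  ] 0.055405819576690676 -11.61705670654293
C [ 0.4045 -0.1689  0.04  ] 0.05839937492733945 33.012948617229775
D [ 0.484  -0.3052  0.04  ] 0.059753385109407316 30.83204943219706
rows [12.02  4.09 25.92] [0.  0.  9.5] heading 178.0 q6 -98.0
[(200, np.int64(0)), (240, np.int64(0)), (280, np.int64(1419)), (320, np.int64(1034)), (360, np.int64(1054)), (400, np.int64(1115)), (440, np.int64(0))]
```

```bash
cat >> h.py <<'E'
def pack(save=None,z=.042):
    i=viewer.camera_info('wrist'); im=viewer.read_camera('wrist')
    m=(im.max(2)<48).astype('uint8'); m[400:]=0
    n,l,st,c=cv2.connectedComponentsWithStats(m)
    for k in range(1,n):
        if 250<st[k,4]<8000 and abs(c[k]-[320,230]).max()<150:
            ys,xs=np.where(l==k); (cc,sz,a)=cv2.minAreaRect(np.c_[xs,ys].astype(np.float32))
            b=cv2.boxPoints((cc,sz,a)); w=np.array([px2w(i,p,z) for p in b])
            e=[w[1]-w[0],w[2]-w[1]]; e.sort(key=np.linalg.norm)
            d=e[1]; h=np.degrees(np.arctan2(d[1],d[0]))%180
            print('blob',np.round(cc),w.mean(0).round(4),[np.linalg.norm(q).round(4) for q in e],'heading',round(h,1),st[k,4])
    if save: cv2.imwrite('pics/'+save+'.png',im[:,:,::-1])
E
python3 -m pendant '[[[6,2,8,0,0,9.5],[12,4.1,8.5,0,0,9.5],[12,4.1,8.5,0,0,9.5],[12,4.1,8.5,0,0,9.5],[12,4.1,8.5,0,0,9.5],[12,4.1,8.5,0,0,9.5]]]' 1
python3 -c "
from h import *
pack('w3');to(.4235,-.04,.025,168.5)"
```

```text
time_s: 9.05
eef_pos: [0.4222, -0.0412, 0.1994]
tool_rot: [0.313, 3.124, 0.0]
wrist_force: [1.1, 0.0, -0.0]
gripper_width: 0.0855
finger_force: 0.0
blob [315. 211.] [ 0.4214 -0.0392  0.042 ] [np.float64(0.0308), np.float64(0.0476)] heading 165.7 1170
blob [441. 242.] [0.4617 0.047  0.042 ] [np.float64(0.014), np.float64(0.0375)] heading 176.7 890
blob [386. 337.] [ 0.5304 -0.0045  0.042 ] [np.float64(0.0138), np.float64(0.0141)] heading 93.8 257
blob [314. 354.] [ 0.5339 -0.0624  0.042 ] [np.float64(0.0151), np.float64(0.0488)] heading 94.4 1004
rows [-0.1   0.15 17.42] [0.  0.1 0. ] heading 168.5 q6 -86.0
```

View pics/w3.png

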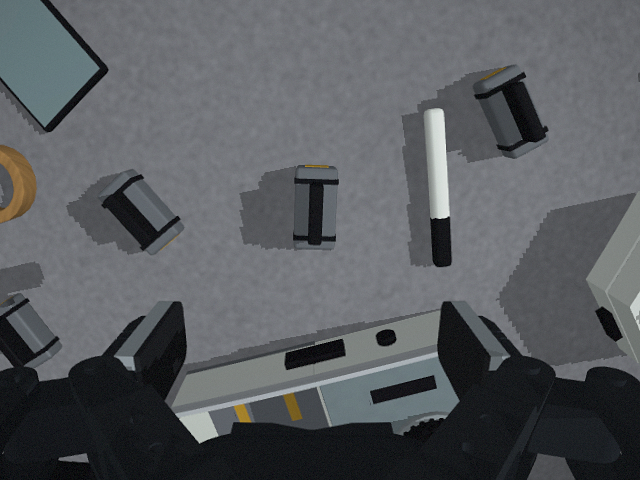

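Pack B (315,211) is squarely under the tool and aligned with it. Descend and grip.

```bash
python3 -m pendant '[[[0,0.2,6,0,0,0],[0,0.2,11,0,0,0],[0,0.2,14.5,0,0,0],[0,0.2,16.5,0,0,0],[0,0.2,17.2,0,0,0],[0,0.2,17.2,0,0,0]]]' 1
python3 -m pendant '[[[0,0,0,0,0,0],[0,0,0,0,0,0],[0,0,0,0,0,0],[0,0,0,0,0,0],[0,0,0,0,0,0],[0,0,0,0,0,0],[0,0,-3,0,0,0],[0,0,-8,0,0,0],[0,0,-13,0,0,0],[0,0,-13,0,0,0],[0,0,-13,0,0,0]]]' -1
cat >> h.py <<'E'
BAY=np.array([.6343,-.1181]);c,n=np.cos(np.radians(4.14)),np.sin(np.radians(4.14))
def slot(u,v,z=.15,h=184.1): p=BAY+[c*u-n*v,n*u+c*v]; print(p.round(4)); to(p[0],p[1],z,h)
E
python3 -c "
from h import *
slot(.037,.024)"
```

```text
time_s: 9.85
eef_pos: [0.4215, -0.0393, 0.0268]
tool_rot: [0.314, 3.126, 0.0]
wrist_force: [-0.1, 0.2, 0.7]
gripper_width: 0.0854
finger_force: 0.0
time_s: 11.22
eef_pos: [0.4199, -0.039, 0.1559]
tool_rot: [-0.313, -3.124, -0.0]
wrist_force: [-0.0, -0.2, -0.9]
gripper_width: 0.0085
finger_force: 61.5
[ 0.6695 -0.0915]
rows [-25.5   -0.18   0.54] [  0.   -0.1 -15.6] heading 168.5 q6 -85.0
```

```bash
python3 -m pendant '[[[-5,0,0,0,0,-7],[-10,0,0,0,0,-15.6],[-15,0,0,0,0,-15.6],[-20,-0.1,0,0,0,-15.6],[-23.5,-0.2,0,0,0,-15.6],[-25.5,-0.2,0,0,0,-15.6],[-25.5,-0.2,0,0,0,-15.6],[-25.5,-0.2,0,0,0,-15.6]]]'
python3 -c "
from h import *
slot(.037,.024,.035);pack('w4')"
```

```text
time_s: 12.22
eef_pos: [0.6688, -0.0915, 0.1549]
tool_rot: [0.113, -3.135, -0.001]
wrist_force: [-0.2, 0.1, -1.3]
gripper_width: 0.0081
finger_force: 61.5
[ 0.6695 -0.0915]
rows [-0.12 -0.02 11.99] [ 0.1 -0.2  0. ] heading -175.9 q6 -103.0
blob [356. 308.] [ 0.7185 -0.059   0.042 ] [np.float64(0.0121), np.float64(0.0135)] heading 93.9 284
```

View pics/w4.png

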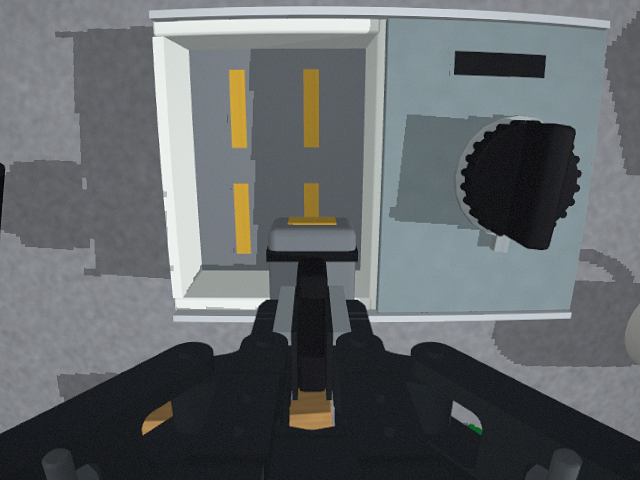

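The pack hangs level and lines up with its strip. Lower it, release it and rise.

```bash
python3 -m pendant '[[[-0.1,0,4,0,0,0],[-0.1,0,8,0,0,0],[-0.1,0,10.5,0,0,0],[-0.1,0,11.7,0,0,0],[-0.1,0,12.1,0,0,0],[-0.1,0,12.3,0,0,0],[-0.1,0,12.3,0,0,0]]]'
python3 -m pendant '[[[0,0,0,0,0,0],[0,0,0,0,0,0],[0,0,0,0,0,0],[0,0,0,0,0,0],[0,0,-2,0,0,0],[0,0,-7,0,0,0],[0,0,-13,0,0,0],[0,0,-17,0,0,0],[0,0,-17,0,0,0]]]' -0.48
python3 -c "
from h import *
to(.4035,-.1715,.19,212)"
```

```text
time_s: 13.15
eef_pos: [0.6719, -0.0918, 0.0348]
tool_rot: [-0.113, 3.138, -0.0]
wrist_force: [0.5, 0.3, -0.9]
gripper_width: 0.0083
finger_force: 61.5
time_s: 14.28
eef_pos: [0.6733, -0.092, 0.2084]
tool_rot: [-0.113, 3.131, -0.002]
wrist_force: [-0.1, 0.2, -0.5]
gripper_width: 0.0222
finger_force: 0.0
rows [27.5  -5.98  1.61] [ -0.2   0.5 -27.9] heading -175.9 q6 -103.0
```

```bash
python3 -m pendant '[[[5,-1,1,0,0,10],[10,-2,1.6,0,0,20],[15,-3,1.6,0,0,30],[20,-4,1.6,0,0,40],[24,-5,1.6,0,0,50],[27.5,-6,1.6,0,0,60],[27.5,-6,1.6,0,0,70],[27.5,-6,1.6,0,0,80],[27.5,-6,1.6,0,0,90],[27.5,-6,1.6,0,0,100],[27.5,-6,1.6,0,0,110],[27.5,-6,1.6,0,0,120]]]' 1
python3 -m pendant '[[[0,0,0,0,0,10],[0,0,0,0,0,20],[0,0,0,0,0,30],[0,0,0,0,0,32],[0,0,0,0,0,32],[0,0,0,0,0,32]]]' 1
python3 -c "
from h import *
pack('w5');to(.4035,-.1715,.19,32)"
```

```text
time_s: 15.78
eef_pos: [0.4005, -0.171, 0.1865]
tool_rot: [-2.665, -1.659, 0.002]
wrist_force: [0.2, -0.6, 0.1]
gripper_width: 0.0854
finger_force: 0.0
time_s: 16.52
eef_pos: [0.4013, -0.1713, 0.1875]
tool_rot: [-3.018, -0.872, 0.001]
wrist_force: [-0.1, 0.3, -0.0]
gripper_width: 0.0853
finger_force: 0.0
blob [316. 217.] [ 0.403  -0.1739  0.042 ] [np.float64(0.0304), np.float64(0.0488)] heading 26.8 1295
blob [283. 361.] [ 0.2935 -0.2133  0.042 ] [np.float64(0.0638), np.float64(0.0702)] heading 27.1 1063
rows [ 0.18  0.13 -0.24] [-0.   0.   0.2] heading 32.2 q6 33.0
```

View pics/w5.png

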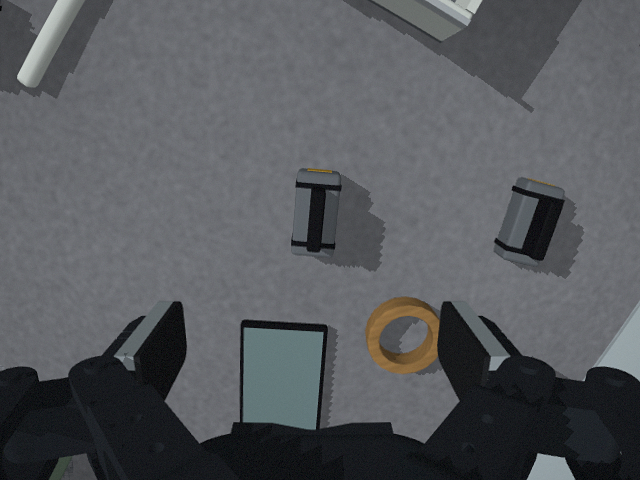

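Pack C (316,217) is rotated about 3.5° from the tool. Correct that and grip; the tape at (403,334) is clear.

```bash
python3 -c "
from h import *
to(.403,-.1737,.0268,29)"; python3 -m pendant '[[[0,0.3,5,0,0,3],[0,0.3,10,0,0,3],[0,0.3,13,0,0,3],[0,0.3,15.3,0,0,3],[0,0.3,16.1,0,0,3],[0,0.3,16.1,0,0,3]]]' 1
python3 -c "
from h import *
to(.403,-.1737,.0268,29)"
```

```text
rows [ 0.02  0.29 16.08] [-0.   0.   3.2] heading 32.2 q6 33.0
time_s: 17.32
eef_pos: [0.4032, -0.174, 0.0268]
tool_rot: [-3.04, -0.791, 0.0]
wrist_force: [0.1, 0.4, 0.6]
gripper_width: 0.0854
finger_force: 0.0
rows [-0.   -0.03 -0.  ] [-0.   0.   0.2] heading 29.2 q6 36.0
```

```bash
python3 -m pendant '[[[0,0,0,0,0,0],[0,0,0,0,0,0],[0,0,0,0,0,0],[0,0,0,0,0,0],[0,0,0,0,0,0],[0,0,0,0,0,0],[0,0,-3,0,0,0],[0,0,-8,0,0,0],[0,0,-13,0,0,0],[0,0,-13,0,0,0],[0,0,-13,0,0,0]]]' -1
python3 -c "
from h import *
slot(.036,-.024,.155,4.1)"
```

```text
time_s: 18.7
eef_pos: [0.4021, -0.1735, 0.1558]
tool_rot: [-3.039, -0.79, 0.002]
wrist_force: [0.0, -0.1, -1.8]
gripper_width: 0.008
finger_force: 60.6
[ 0.6719 -0.1394]
rows [25.23 10.16  0.04] [-0.1  0.1 25. ] heading 29.1 q6 36.0
```

```bash
python3 -m pendant '[[[5,2,0,0,0,8],[10,4,0,0,0,16],[15,6,0,0,0,24],[20,8,0,0,0,25],[23.5,9.5,0,0,0,25],[25.2,10.2,0,0,0,25],[25.2,10.2,0,0,0,25],[25.2,10.2,0,0,0,25]]]'
python3 -c "
from h import *
slot(.036,-.024,.035,4.1)"
```

```text
time_s: 19.7
eef_pos: [0.6712, -0.1403, 0.1549]
tool_rot: [-3.139, -0.113, 0.006]
wrist_force: [-0.3, 0.2, -0.9]
gripper_width: 0.0085
finger_force: 60.5
[ 0.6719 -0.1394]
rows [ 0.13 -0.06 11.99] [-0.1  0.2  0. ] heading 4.1 q6 73.0
```

```bash
python3 -m pendant '[[[-0.1,0,4,0,0,0],[-0.1,0,8,0,0,0],[-0.1,0,10.5,0,0,0],[-0.1,0,11.7,0,0,0],[-0.1,0,12.1,0,0,0],[-0.1,0,12.2,0,0,0],[-0.1,0,12.2,0,0,0]]]'
python3 -m pendant '[[[0,0,0,0,0,0],[0,0,0,0,0,0],[0,0,0,0,0,0],[0,0,0,0,0,0],[0,0,-2,0,0,0],[0,0,-7,0,0,0],[0,0,-13,0,0,0],[0,0,-17,0,0,0],[0,0,-17,0,0,0]]]' -0.48
python3 -c "
from h import *
to(.4826,-.310,.19,26)"
```

```text
time_s: 20.58
eef_pos: [0.6724, -0.1405, 0.0359]
tool_rot: [3.139, 0.114, 0.003]
wrist_force: [0.1, -0.3, -0.8]
gripper_width: 0.0086
finger_force: 60.5
time_s: 21.7
eef_pos: [0.6737, -0.1408, 0.2095]
tool_rot: [3.137, 0.114, 0.014]
wrist_force: [-0.8, 0.8, 0.2]
gripper_width: 0.022
finger_force: 0.0
rows [-20.3   15.49   1.81] [  0.2  -0.5 -21.9] heading 4.1 q6 73.0
```

```bash
python3 -m pendant '[[[-5,4,1,0,0,-8],[-10,8,1.8,0,0,-16],[-15,12,1.8,0,0,-22],[-19,14.5,1.8,0,0,-22],[-20.3,15.5,1.8,0,0,-22],[-20.3,15.5,1.8,0,0,-22],[-20.3,15.5,1.8,0,0,-22]]]' 1
python3 -c "
from h import *
pack('w6');to(.4826,-.310,.19,26)"
```

```text
time_s: 22.58
eef_pos: [0.4816, -0.3088, 0.1863]
tool_rot: [-3.059, -0.712, -0.001]
wrist_force: [0.5, -0.1, 0.6]
gripper_width: 0.0857
finger_force: 0.0
blob [326. 217.] [ 0.4864 -0.3174  0.042 ] [np.float64(0.0305), np.float64(0.0499)] heading 18.1 1353
rows [ 0.03  0.15 -0.37] [-0.  -0.   0.2] heading 26.2 q6 30.0
```

View pics/w6.png

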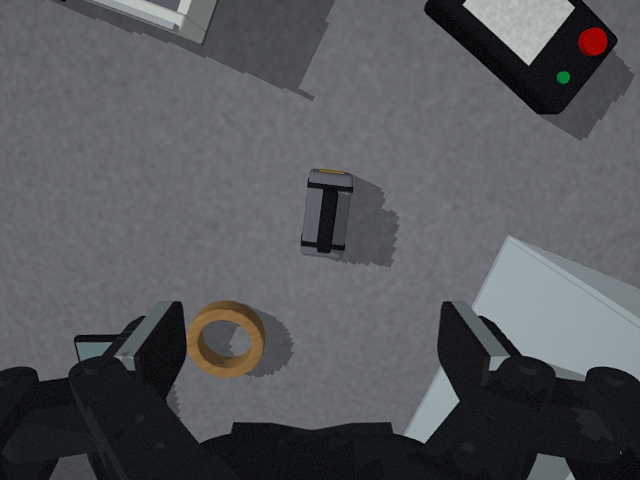

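Pack D (327,217) leans about 6° from the tool, and the surroundings are clear. Grip it.

```bash
python3 -c "
from h import *
to(.4862,-.3172,.0268,20)"
```

```text
rows [ 0.03  0.97 15.95] [-0.  -0.   6.2] heading 26.2 q6 30.0
```

```bash
python3 -m pendant '[[[0,0.9,5,0,0,6],[0,0.9,10,0,0,6],[0,0.9,13,0,0,6],[0,0.9,15.2,0,0,6],[0,0.9,16,0,0,6],[0,0.9,16,0,0,6]]]' 1
python3 -m pendant '[[[0,0,0,0,0,0],[0,0,0,0,0,0],[0,0,0,0,0,0],[0,0,0,0,0,0],[0,0,0,0,0,0],[0,0,0,0,0,0],[0,0,-3,0,0,0],[0,0,-8,0,0,0],[0,0,-13,0,0,0],[0,0,-13,0,0,0],[0,0,-13,0,0,0]]]' -1
python3 -c "
from h import *
slot(-.038,-.024,.155,4.1)"
```

```text
time_s: 23.38
eef_pos: [0.4851, -0.3172, 0.0266]
tool_rot: [-3.093, -0.551, 0.0]
wrist_force: [-0.8, 0.4, 0.5]
gripper_width: 0.0856
finger_force: 0.0
time_s: 24.75
eef_pos: [0.4837, -0.3171, 0.1557]
tool_rot: [-3.092, -0.549, 0.002]
wrist_force: [0.4, -0.3, -2.0]
gripper_width: 0.0085
finger_force: 62.2
[ 0.5981 -0.1448]
rows [ 16.68 -12.24   0.08] [-0.1  0.1 16. ] heading 20.1 q6 35.0
```

```bash
python3 -m pendant '[[[4,-3,0,0,0,8],[8,-6,0,0,0,16],[12,-9,0,0,0,16],[15.5,-11.3,0,0,0,16],[16.7,-12.2,0,0,0,16],[16.7,-12.2,0,0,0,16],[16.7,-12.2,0,0,0,16]]]'
python3 -c "
from h import *
slot(-.038,-.024,.035,4.1)"
```

```text
time_s: 25.62
eef_pos: [0.5982, -0.1467, 0.156]
tool_rot: [3.14, 0.112, -0.003]
wrist_force: [0.3, -0.2, -1.6]
gripper_width: 0.008
finger_force: 62.2
[ 0.5981 -0.1448]
rows [ 0.04 -0.19 12.1 ] [-0.   0.1 -0. ] heading 4.1 q6 71.0
```

```bash
python3 -m pendant '[[[-0.1,-0.2,4,0,0,0],[-0.1,-0.2,8,0,0,0],[-0.1,-0.2,10.5,0,0,0],[-0.1,-0.2,11.7,0,0,0],[-0.1,-0.2,12.1,0,0,0],[-0.1,-0.2,12.2,0,0,0],[-0.1,-0.2,12.2,0,0,0]]]'
python3 -m pendant '[[[0,0,0,0,0,0],[0,0,0,0,0,0],[0,0,0,0,0,0],[0,0,0,0,0,0],[0,0,-2,0,0,0],[0,0,-7,0,0,0],[0,0,-13,0,0,0],[0,0,-17,0,0,0],[0,0,-17,0,0,0]]]' -0.48
python3 -c "
from h import *
to(.3814,.1188,.19,18)"
```

```text
time_s: 26.5
eef_pos: [0.5988, -0.144, 0.0358]
tool_rot: [3.139, 0.113, 0.003]
wrist_force: [0.2, 0.8, -2.1]
gripper_width: 0.008
finger_force: 62.2
time_s: 27.62
eef_pos: [0.6, -0.1442, 0.2089]
tool_rot: [3.137, 0.113, 0.013]
wrist_force: [-0.4, 0.3, -0.4]
gripper_width: 0.0224
finger_force: 0.0
rows [-19.92 -27.82   1.66] [  0.2  -0.4 -13.9] heading 4.1 q6 71.0
```

```bash
python3 -m pendant '[[[-4,-5.5,1,0,0,-7],[-8,-11,1.7,0,0,-14],[-12,-16.5,1.7,0,0,-14],[-16,-22,1.7,0,0,-14],[-19,-26.5,1.7,0,0,-14],[-19.9,-27.8,1.7,0,0,-14],[-19.9,-27.8,1.7,0,0,-14],[-19.9,-27.8,1.7,0,0,-14]]]' 1
python3 -c "
from h import *
pack('w7');to(.3814,.1188,.19,18)"
```

```text
time_s: 28.62
eef_pos: [0.3798, 0.1188, 0.1873]
tool_rot: [3.102, 0.496, -0.001]
wrist_force: [0.5, -0.3, 0.4]
gripper_width: 0.0851
finger_force: 0.0
blob [432. 115.] [0.4699 0.0647 0.042 ] [np.float64(0.0139), np.float64(0.0379)] heading 176.1 1194
blob [309. 210.] [0.3842 0.1216 0.042 ] [np.float64(0.0302), np.float64(0.048)] heading 19.8 1313
rows [ 0.14  0.02 -0.27] [0.  0.  0.1] heading 18.1 q6 88.0
```

View pics/w7.png

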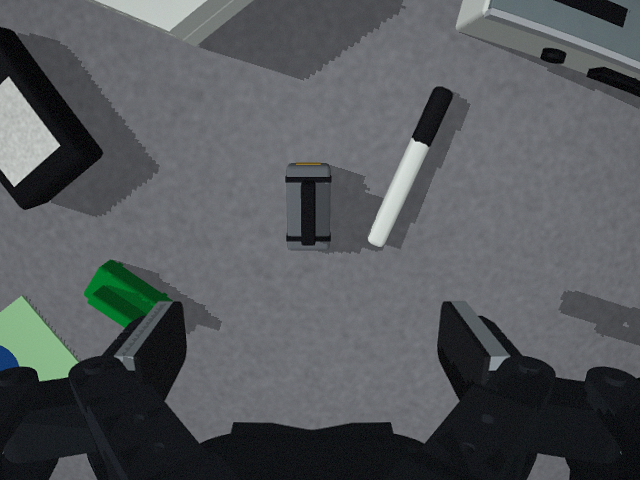

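Pack A (309,210) is aligned, but the pen tip (372,240) is close. I'll use a 40 mm opening for the descent.

```bash
python3 -c "
from h import *
to(.384,.1212,.0268,18.3)"
```

```text
rows [ 0.47 -0.13 16.05] [ 0.   0.  -0.2] heading 18.1 q6 88.0
```

```bash
python3 -m pendant '[[[0.3,-0.1,3,0,0,0],[0.4,-0.1,6,0,0,0],[0.5,-0.1,10,0,0,0],[0.5,-0.1,13,0,0,0],[0.5,-0.1,15.2,0,0,0],[0.5,-0.1,16,0,0,0],[0.5,-0.1,16,0,0,0]]]' -0.06
python3 -m pendant '[[[0,0,0,0,0,0],[0,0,0,0,0,0],[0,0,0,0,0,0],[0,0,0,0,0,0],[0,0,0,0,0,0],[0,0,0,0,0,0],[0,0,-3,0,0,0],[0,0,-8,0,0,0],[0,0,-13,0,0,0],[0,0,-13,0,0,0],[0,0,-13,0,0,0]]]' -1
python3 -c "
from h import *
slot(-.038,.024,.155,4.1)"
```

```text
time_s: 29.55
eef_pos: [0.3844, 0.1212, 0.0275]
tool_rot: [3.102, 0.494, -0.001]
wrist_force: [0.0, -1.0, 0.5]
gripper_width: 0.0402
finger_force: 0.0
time_s: 30.92
eef_pos: [0.383, 0.1214, 0.1569]
tool_rot: [3.102, 0.495, -0.003]
wrist_force: [0.1, 0.8, -2.6]
gripper_width: 0.0082
finger_force: 62.0
[ 0.5947 -0.0969]
rows [13.31 27.34  0.17] [ 0.   0.1 14. ] heading 18.1 q6 88.0
```

```bash
python3 -m pendant '[[[2.5,5,0,0,0,7],[5,10,0,0,0,14],[7.5,15,0,0,0,14],[10,20,0,0,0,14],[12.3,25,0,0,0,14],[13.3,27.3,0,0,0,14],[13.3,27.3,0,0,0,14],[13.3,27.3,0,0,0,14]]]'
python3 -c "
from h import *
slot(-.038,.024,.035,4.1)"
```

```text
time_s: 31.92
eef_pos: [0.5938, -0.0956, 0.1559]
tool_rot: [-3.138, -0.114, 0.007]
wrist_force: [0.8, 0.2, -0.6]
gripper_width: 0.008
finger_force: 62.0
[ 0.5947 -0.0969]
rows [ 0.13  0.16 12.09] [-0.1  0.2  0. ] heading 4.1 q6 76.0
```

```bash
python3 -m pendant '[[[0,0,4,0,0,0],[0,0,8,0,0,0],[0,0,10.5,0,0,0],[0,0,11.7,0,0,0],[0,0,12.1,0,0,0],[0,0,12.2,0,0,0],[0,0,12.2,0,0,0]]]'
python3 -m pendant '[[[0,0,0,0,0,0],[0,0,0,0,0,0],[0,0,0,0,0,0],[0,0,0,0,0,0],[0,0,-2,0,0,0],[0,0,-7,0,0,0],[0,0,-13,0,0,0],[-6,0,-18,0,0,0],[-9,0,-18,0,0,0],[-9,0,-18,0,0,0]]]' -0.48
python3 - <<'E'
from h import *
snap('top','top3'); snap('wrist','w8')
a=cv2.imread('pics/full_top3.png')[140:265,265:425]; b=cv2.imread('pics/full_w8.png')
c=np.hstack([cv2.resize(a,(512,400)),cv2.resize(b,(288,216)).repeat(1,0) if 0 else np.zeros((400,0,3),'uint8')])
cv2.imwrite('pics/c5.png',np.vstack([cv2.resize(a,(384,300),interpolation=2),cv2.resize(b,(384,288))]))
E
```

```text
time_s: 32.8
eef_pos: [0.5959, -0.0964, 0.0367]
tool_rot: [3.139, 0.114, 0.002]
wrist_force: [0.8, 0.3, -1.2]
gripper_width: 0.0078
finger_force: 62.0
time_s: 34.05
eef_pos: [0.5036, -0.103, 0.2173]
tool_rot: [3.139, 0.112, 0.003]
wrist_force: [0.7, -0.3, 0.1]
gripper_width: 0.0224
finger_force: 0.0
```

View pics/c5.png

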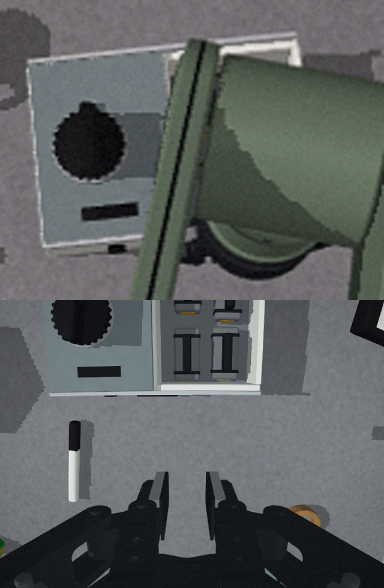

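All four packs look to be in the bay, with the near two flat. I'll turn the wrist back and view the far two on the way to the cap.

```bash
python3 -m pendant '[[[0,0,-1,0,0,-10],[0,0,-2,0,0,-20],[0,0,-2,0,0,-30],[0,0,-2,0,0,-40],[0,0,-2,0,0,-50],[0,0,-2,0,0,-60],[0,0,-2,0,0,-70],[0,0,-2,0,0,-80],[0,0,-2,0,0,-90],[0,0,-2,0,0,-100],[0,0,-2,0,0,-110],[0,0,-2,0,0,-120]]]' 1
python3 -m pendant '[[[0,0,0,0,0,-10],[0,0,0,0,0,-20],[0,0,0,0,0,-30],[0,0,0,0,0,-40],[0,0,0,0,0,-50],[0,0,0,0,0,-54],[0,0,0,0,0,-54],[0,0,0,0,0,-54]]]' 1
python3 -c "
from h import *
to(.58,-.04,.23,178)"
```

```text
time_s: 35.65
eef_pos: [0.5067, -0.1028, 0.2347]
tool_rot: [-1.462, -2.779, 0.0]
wrist_force: [0.5, 0.4, -0.3]
gripper_width: 0.0852
finger_force: 0.0
time_s: 36.65
eef_pos: [0.5062, -0.1028, 0.2352]
tool_rot: [-0.052, -3.14, -0.0]
wrist_force: [-0.6, -0.3, -0.1]
gripper_width: 0.0857
finger_force: 0.0
rows [-7.17  6.52  0.52] [ 0.  -0.   0.1] heading 178.1 q6 -101.0
```

```bash
python3 -m pendant '[[[-4,3.5,0,0,0,0],[-7.2,6.5,0,0,0,0],[-7.2,6.5,0,0,0,0],[-7.2,6.5,0,0,0,0],[-7.2,6.5,0,0,0,0]]]' 1
python3 -c "
from h import *
i=viewer.camera_info('wrist'); snap('wrist','w9'); np.save('w9.npy',i,allow_pickle=True)
to(.6229,.0178,.084,178)"
```

```text
time_s: 37.28
eef_pos: [0.579, -0.0409, 0.2358]
tool_rot: [-0.053, -3.141, 0.0]
wrist_force: [-0.4, -0.1, -0.2]
gripper_width: 0.0855
finger_force: 0.0
rows [-4.18  6.02 15.2 ] [-0.   0.   0.1] heading 178.1 q6 -93.0
```

View pics/w9.png

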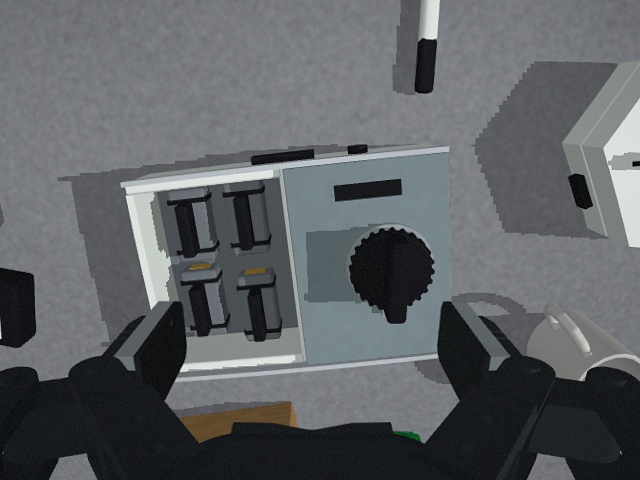

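All four packs lie flat and upright in the bay, and the cap is at (391,270). Regrip the wing.

```bash
python3 -m pendant '[[[-4.2,5.8,3,0,0,0],[-4.2,5.8,6,0,0,0],[-4.2,5.8,10,0,0,0],[-4.2,5.8,13,0,0,0],[-4.2,5.8,14.8,0,0,0],[-4.2,5.8,15.2,0,0,0],[-4.2,5.8,15.2,0,0,0]]]' 1
python3 -m pendant '[[[0,0,0,0,0,0],[0,0,0,0,0,0],[0,0,0,0,0,0],[0,0,0,0,0,0],[0,0,0,0,0,0],[0,0,0,0,0,0],[0,0,0,0,0,0]]]' -1
python3 -c "
from h import *
s=env.get_state()['eef_pos']; to(s[0]+n*.121,s[1]-c*.121,s[2])"
```

```text
time_s: 38.2
eef_pos: [0.6238, 0.016, 0.0844]
tool_rot: [0.052, 3.14, 0.0]
wrist_force: [-0.6, 0.1, 0.1]
gripper_width: 0.085
finger_force: 0.0
time_s: 39.08
eef_pos: [0.6237, 0.0165, 0.0842]
tool_rot: [0.051, 3.141, 0.0]
wrist_force: [-0.5, 0.8, 4.6]
gripper_width: 0.0128
finger_force: 60.1
rows [ -1.26 -12.03  -0.  ] [0. 0. 0.] heading 178.1 q6 -88.0
```

```bash
python3 -m pendant '[[[-0.1,-1,0,0,0,0],[-0.21,-2,0,0,0,0],[-0.31,-3,0,0,0,0],[-0.42,-4,0,0,0,0],[-0.52,-5,0,0,0,0],[-0.63,-6,0,0,0,0],[-0.73,-7,0,0,0,0],[-0.84,-8,0,0,0,0],[-0.94,-9,0,0,0,0],[-1.05,-10,0,0,0,0],[-1.15,-11,0,0,0,0],[-1.2,-11.5,0,0,0,0]]]'
python3 -m pendant '[[[-0.03,-0.3,0,0,0,0],[-0.06,-0.6,0,0,0,0],[-0.08,-0.8,0,0,0,0],[-0.1,-1,0,0,0,0],[-0.1,-1,0,0,0,0],[-0.1,-1,0,0,0,0]]]'
```

```text
time_s: 40.58
eef_pos: [0.6322, -0.0991, 0.0842]
tool_rot: [0.052, 3.14, 0.002]
wrist_force: [-0.3, 3.4, 5.9]
gripper_width: 0.0126
finger_force: 60.2
time_s: 41.32
eef_pos: [0.6326, -0.1049, 0.0842]
tool_rot: [-0.054, -3.141, -0.012]
wrist_force: [-0.2, 14.2, 6.0]
gripper_width: 0.0126
finger_force: 60.6
```

The hatch is shut: travel matches and it stopped with 14 N. Ease off and turn clockwise.

```bash
python3 -m pendant '[[[0,0.3,0,0,0,0],[0,0.3,0,0,0,9],[0,0.3,0,0,0,18],[0,0.3,0,0,0,27],[0,0.3,0,0,0,36],[0,0.3,0,0,0,45],[0,0.3,0,0,0,54],[0,0.3,0,0,0,63],[0,0.3,0,0,0,72],[0,0.3,0,0,0,81],[0,0.3,0,0,0,90],[0,0.3,0,0,0,90]]]'
python3 -c "
from h import *
s=env.get_state();print(s['wrist_torque'],np.degrees(s['qpos'][5]));to(.632,-.104,.084)"
```

```text
time_s: 42.82
eef_pos: [0.633, -0.1042, 0.0842]
tool_rot: [-2.258, -2.182, -0.005]
wrist_force: [-0.1, 8.3, 5.8]
gripper_width: 0.0125
finger_force: 60.5
[ 1.38965486 -0.00300319 -0.04966461] -8.652693382630737
rows [ 0.02 -0.1   0.02] [ 0.1 -0.2 -0. ] heading 88.0 q6 -9.0
```

```bash
P='from h import *
s=env.get_state();print(s["wrist_torque"],np.degrees(s["qpos"][5]),np.degrees(np.arctan2(*Ro.from_rotvec(s["tool_rot"]).as_matrix()[[1,0],0])))'
python3 -m pendant '[[[0,0,0,0,0,9],[0,0,0,0,0,18],[0,0,0,0,0,27],[0,0,0,0,0,36],[0,0,0,0,0,45],[0,0,0,0,0,50],[0,0,0,0,0,50]]]'; python3 -c "$P"
python3 -m pendant '[[[0,0,0,0,0,8],[0,0,0,0,0,16],[0,0,0,0,0,24],[0,0,0,0,0,30],[0,0,0,0,0,30]]]'; python3 -c "$P"
```

```text
time_s: 43.7
eef_pos: [0.6334, -0.1043, 0.0842]
tool_rot: [-2.967, -1.023, -0.004]
wrist_force: [-0.3, 8.0, 3.9]
gripper_width: 0.0128
finger_force: 60.4
[ 1.31337671 -0.13404634 -0.10827146] 41.325490547303126 38.05095149541818
time_s: 44.32
eef_pos: [0.6335, -0.1045, 0.0842]
tool_rot: [-3.131, -0.22, -0.004]
wrist_force: [1.0, 7.3, 5.3]
gripper_width: 0.0129
finger_force: 60.4
[ 1.27512637 -0.11606628 -0.02003209] 71.32989999436674 8.044795785823398
```

```bash
P='from h import *
s=env.get_state();print(s["wrist_torque"],np.degrees(s["qpos"][5]),np.degrees(np.arctan2(*Ro.from_rotvec(s["tool_rot"]).as_matrix()[[1,0],0])))'
python3 -m pendant '[[[0,0,0,0,0,5],[0,0,0,0,0,10],[0,0,0,0,0,15],[0,0,0,0,0,20],[0,0,0,0,0,20]]]'; python3 -c "$P"
python3 -m pendant '[[[0,0,0,0,0,5],[0,0,0,0,0,10],[0,0,0,0,0,15],[0,0,0,0,0,20],[0,0,0,0,0,20]]]'; python3 -c "$P"
python3 -m pendant '[[[0,0,0,0,0,5],[0,0,0,0,0,10],[0,0,0,0,0,15],[0,0,0,0,0,20],[0,0,0,0,0,20]]]'; python3 -c "$P"
```

```text
time_s: 44.95
eef_pos: [0.6335, -0.105, 0.0842]
tool_rot: [-3.124, 0.32, -0.003]
wrist_force: [1.0, 6.6, 4.4]
gripper_width: 0.0127
finger_force: 62.1
[ 1.20240661 -0.19662307  0.93187538] 91.1590216817621 -11.712388771236482
time_s: 45.58
eef_pos: [0.6331, -0.1051, 0.0843]
tool_rot: [-3.02, 0.859, -0.001]
wrist_force: [0.2, 5.8, 6.6]
gripper_width: 0.0128
finger_force: 63.1
[1.04255439 0.02163603 0.77755563] 111.18943817302647 -31.741802484918757
time_s: 46.2
eef_pos: [0.6331, -0.1051, 0.0843]
tool_rot: [-2.825, 1.371, -0.001]
wrist_force: [-0.4, 6.5, 6.5]
gripper_width: 0.0132
finger_force: 62.8
[1.02313228 0.12341825 0.62516029] 131.21718774678595 -51.780527633706015
```

The torque rose sharply at about -10° heading, so the collar is home there, and it held for another 40°. I'll release, rise and check by mask-fitting that the wing really followed.

```bash
python3 -m pendant '[[[0,0,0,0,0,0],[0,0,0,0,0,0],[0,0,0,0,0,0],[0,0,0,0,0,0],[0,0,-2,0,0,0],[0,0,-6,0,0,0],[0,0,-10,0,0,0],[0,0,-14,0,0,0],[0,0,-14,0,0,0],[0,0,-14,0,0,0]]]' 1
cat > fit.py <<'E'
from h import *
def fit(cx,cy,z0,z1,ztop,R,L,T,tag):
    i=viewer.camera_info('wrist'); im=viewer.read_camera('wrist'); cv2.imwrite('pics/'+tag+'.png',im[:,:,::-1]); m=(im.max(2)<48).astype('uint8')
    p0=w2px(i,(cx,cy,z1)); print('px',p0)
    yy,xx=np.mgrid[:480,:640]; roi=np.hypot(xx-p0[0],yy-p0[1])<85; res=[]
    def hull(P,img): cv2.fillConvexPoly(img,cv2.convexHull(np.array([w2px(i,q) for q in P]).round().astype(np.int32)),1)
    t=np.linspace(0,2*np.pi,40)
    for dx in (-.004,-.002,0,.002,.004):
     for dy in (-.004,-.002,0,.002,.004):
      for a in range(-90,90,3):
        g=np.zeros((480,640),'uint8'); hull([(cx+dx+R*np.cos(u),cy+dy+R*np.sin(u),z) for u in t for z in (z0,z1)],g)
        d=np.array([np.cos(np.radians(a)),np.sin(np.radians(a))]);e=np.array([-d[1],d[0]])
        hull([(*(np.array([cx+dx,cy+dy])+s*L/2*d+r*T/2*e),z) for s in (-1,1) for r in (-1,1) for z in (z1,ztop)],g)
        res.append(((g&m)[roi].sum()/(g|m)[roi].sum(),a,dx,dy))
    res.sort(reverse=True); print(res[:5]); best={}
    for r in res: best.setdefault(r[1],round(float(r[0]),3))
    print({k:best[k] for k in sorted(best)[::4]})
E
python3 -c "
from fit import *
fit(.6331,-.1050,.066,.080,.106,.030,.060,.014,'w10')
to(.5466,.2735,.25,93)"
```

```text
time_s: 47.45
eef_pos: [0.632, -0.106, 0.223]
tool_rot: [2.825, -1.374, -0.002]
wrist_force: [-0.3, -0.3, 0.3]
gripper_width: 0.0854
finger_force: 0.0
px [308.82134204 219.2657137 ]
[(np.float64(0.8615068493150685), -45, 0, 0), (np.float64(0.8603122432210353), -42, 0, 0), (np.float64(0.8585112205801861), -48, 0, 0), (np.float64(0.8564011476977729), -39, 0, 0), (np.float64(0.8536285362853628), -51, 0, 0)]
{-90: 0.81, -78: 0.809, -66: 0.827, -54: 0.845, -42: 0.86, -30: 0.839, -18: 0.818, -6: 0.813, 6: 0.814, 18: 0.812, 30: 0.813, 42: 0.814, 54: 0.814, 66: 0.812, 78: 0.811}
rows [-35.1  -16.72  -2.73] [-1.000e-01  2.000e-01 -1.449e+02] heading -51.9 q6 131.0
```

The mask fit peaks clearly near -45° to -50°, so the wing followed the turn and slipped about 0.7 rad past home. Now the selector.

```bash
python3 -m pendant '[[[-4,-2,-1,0,0,-10],[-8,-4,-2,0,0,-20],[-12,-6,-2.7,0,0,-30],[-16,-8,-2.7,0,0,-40],[-20,-9.5,-2.7,0,0,-50],[-24,-11.5,-2.7,0,0,-60],[-28,-13.5,-2.7,0,0,-70],[-32,-15.5,-2.7,0,0,-80],[-35,-16.7,-2.7,0,0,-90],[-35,-16.7,-2.7,0,0,-100],[-35,-16.7,-2.7,0,0,-110],[-35,-16.7,-2.7,0,0,-115]]]' 1
python3 -m pendant '[[[0,0,0,0,0,-10],[0,0,0,0,0,-20],[0,0,0,0,0,-30],[0,0,0,0,0,-30],[0,0,0,0,0,-30]]]' 1
python3 -c "
from fit import *
fit(.5466,.2735,.064,.074,.098,.026,.054,.013,'w11')
to(.5466,.2735,.078,93)"
```

```text
time_s: 49.0
eef_pos: [0.547, 0.2723, 0.2487]
tool_rot: [-2.673, -1.65, 0.006]
wrist_force: [0.2, -0.1, -0.3]
gripper_width: 0.0854
finger_force: 0.0
time_s: 49.62
eef_pos: [0.5475, 0.2723, 0.2498]
tool_rot: [-2.162, -2.278, 0.003]
wrist_force: [-0.9, 0.9, -0.7]
gripper_width: 0.0857
finger_force: 0.0
px [310.93936618 206.48280304]
[(np.float64(0.743172816343548), -87, 0, -0.002), (np.float64(0.7421777221526908), -90, 0, -0.002), (np.float64(0.73912138246929), -84, 0, -0.002), (np.float64(0.7365580236661823), 87, 0, -0.002), (np.float64(0.7326568647753158), -81, 0, -0.002)]
{-90: 0.742, -78: 0.726, -66: 0.719, -54: 0.7, -42: 0.695, -30: 0.696, -18: 0.695, -6: 0.694, 6: 0.696, 18: 0.695, 30: 0.695, 42: 0.696, 54: 0.7, 66: 0.711, 78: 0.72}
rows [ 0.13 -0.07 17.21] [-0.1  0.   0. ] heading 93.0 q6 22.0
```

```bash
python3 -m pendant '[[[0,-0.1,6,0,0,0],[0,-0.1,11,0,0,0],[0,-0.1,14,0,0,0],[0,-0.1,16.2,0,0,0],[0,-0.1,17,0,0,0],[0,-0.1,17.1,0,0,0],[0,-0.1,17.1,0,0,0]]]' 1
python3 -m pendant '[[[0,0,0,0,0,0],[0,0,0,0,0,0],[0,0,0,0,0,0],[0,0,0,0,0,0],[0,0,0,0,0,0],[0,0,0,0,0,0],[0,0,0,0,0,0]]]' -1
python3 -c "
from h import *
to(.5466,.2720,.078,93)"
```

```text
time_s: 50.55
eef_pos: [0.5474, 0.2727, 0.0808]
tool_rot: [2.16, 2.281, 0.003]
wrist_force: [0.3, 0.2, 0.7]
gripper_width: 0.0856
finger_force: 0.0
time_s: 51.42
eef_pos: [0.5466, 0.2724, 0.0801]
tool_rot: [-2.16, -2.281, 0.0]
wrist_force: [-2.4, -0.5, 5.7]
gripper_width: 0.0115
finger_force: 59.8
rows [-0.04 -0.    0.21] [-0.  -0.   0.1] heading 93.1 q6 22.0
```

```bash
python3 -m pendant '[[[0,0,0,0,0,9],[0,0,0,0,0,18],[0,0,0,0,0,27],[0,0,0,0,0,36],[0,0,0,0,0,45],[0,0,0,0,0,54],[0,0,0,0,0,63],[0,0,0,0,0,72],[0,0,0,0,0,81],[0,0,0,0,0,90],[0,0,0,0,0,90]]]'
python3 -m pendant '[[[0,0,0,0,0,7],[0,0,0,0,0,13.5],[0,0,0,0,0,13.5],[0,0,0,0,0,13.5]]]'
python3 -c "
from h import *
s=env.get_state();print(s['wrist_torque']);to(.5466,.2720,.078,-10)"
```

```text
time_s: 52.8
eef_pos: [0.5467, 0.2723, 0.0801]
tool_rot: [3.14, 0.089, -0.0]
wrist_force: [-2.2, -1.3, 5.6]
gripper_width: 0.0114
finger_force: 60.0
time_s: 53.3
eef_pos: [0.5468, 0.2722, 0.0801]
tool_rot: [3.129, -0.279, 0.0]
wrist_force: [-2.6, -0.3, 5.6]
gripper_width: 0.0118
finger_force: 60.0
[-0.25739849  0.26417727 -0.03432669]
rows [-0.01  0.02  0.21] [ 0.  -0.  -0.2] heading -10.2 q6 126.0
```

Release, rise, and verify both the selector and the rest of the scene numerically.

```bash
python3 -m pendant '[[[0,0,0,0,0,0],[0,0,0,0,0,0],[0,0,0,0,0,0],[0,0,0,0,0,0],[0,0,-2,0,0,0],[0,0,-6,0,0,0],[0,0,-11,0,0,0],[0,0,-17,0,0,0],[0,0,-17,0,0,0],[0,0,-17,0,0,0]]]' 1
python3 -c "
from fit import *
fit(.5466,.2720,.064,.074,.098,.026,.054,.013,'w12')
i=viewer.camera_info('top'); snap('top','top4')
a=cv2.imread('pics/full_top0.png').astype(int);b=cv2.imread('pics/full_top4.png').astype(int)
d=(abs(a-b).max(2)>40).astype('uint8');n,l,st,cc=cv2.connectedComponentsWithStats(d)
for k in range(1,n):
  if st[k,4]>40: print(st[k],cc[k].round())
print(env.get_state()['eef_pos'])
"
```

```text
time_s: 54.55
eef_pos: [0.5464, 0.2722, 0.2494]
tool_rot: [3.129, -0.283, -0.001]
wrist_force: [0.1, -0.6, 0.1]
gripper_width: 0.0851
finger_force: 0.0
px [311.1765082  208.66635131]
[(np.float64(0.7443767080092495), -9, 0, 0), (np.float64(0.7412924884599245), -12, 0, 0), (np.float64(0.7393672742509951), -6, 0, 0), (np.float64(0.7361488605477734), -15, 0, 0), (np.float64(0.7348389795064827), -3, 0, 0)]
{-90: 0.699, -78: 0.699, -66: 0.699, -54: 0.699, -42: 0.704, -30: 0.72, -18: 0.73, -6: 0.739, 6: 0.721, 18: 0.712, 30: 0.7, 42: 0.701, 54: 0.699, 66: 0.698, 78: 0.699}
[    0   115   210   365 25850] [ 97. 301.]
[ 294  156  105   82 1321] [342. 211.]
[ 63 172  13  15  74] [ 70. 181.]
[338 177  37  35 461] [356. 193.]
[373 218   8   7  49] [377. 221.]
[349 221   8   8  46] [353. 224.]
[197 228  25  15 153] [210. 234.]
[174 236  19  23 102] [180. 246.]
[187 243  23  17 106] [201. 251.]
[446 250  32  29 324] [461. 264.]
[464 250   9  13  41] [469. 254.]
[473 255  15  19  85] [480. 263.]
[322 280  38  31 615] [341. 295.]
[383 289  42  32 523] [403. 304.]
[247 302  36  32 611] [265. 317.]
[ 308  364  149   69 2552] [374. 398.]
[221 379  71  34 876] [260. 394.]
[ 512  378   78   48 1145] [545. 403.]
[203 382  17  13  85] [212. 388.]
[  0 420  37  32 828] [ 16. 436.]
[558 438  82  42 812] [612. 467.]
[375 444  73  18 374] [403. 450.]
[539 444  59  36 746] [562. 461.]
[602 451  17   9  82] [611. 455.]
[303 464  24   5  49] [313. 465.]
[0.54597361 0.27199188 0.24798328]
```

```bash
python3 -c "
from station import env
print(env.job_done())"
```

```text
the job is handed in; nothing more can be done
None
```

I handed the job in with all four packs flat in the bay, the hatch shut, the cap screwed home and about 0.7 rad past it (at least one click), and the selector at the stud (1.8 rad); I viewed 15 pictures against the limit of 14, so the last cap, hatch and selector checks were by image code and force and position readings, not by eye.

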